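Take down the filter tower

ROBOT

A 6-joint arm with a two-finger parallel gripper is mounted at the origin on a cart in front of the work surface, level with it; the furniture and walls round the work are solid. World frame = base frame: x ahead of the robot, y to its left, z up, the work surface at z = 0. Lengths are in m, angles in rad, forces in N, time in s.
With the tool pointing down it reaches from about 0.25 to 0.725 m from the base axis. Payload 4 kg.
Tool frame: the origin (TCP) lies midway between the tips of the shut fingers; the grasp point (between the pads) lies bot.tcp_to_grasp behind it (bot.tcp_to_grasp is the distance from the TCP to the grasp point, in m); z points along the fingers, y is the line along which they close (so a half turn about z gives the same grasp; the last joint's range is limited). The gripper opens to 85 mm and grips with 20 to 120 N. Pads are 22 mm wide; open, the fingers measure 114 mm over their backs; the gripper's body (76 mm by 85 mm) begins 54 mm behind the grasp point. The pads swing forward as they close: fully open they stand 13 mm farther back than shut.
Start: joints at [1.313, 0.241, 0.005, 1.335, 0, 1.571], TCP at [0.127, 0.483, 0.231] pointing down, gripper open.
Joint ranges: [-2.72, 2.72], [-1.05, 1.87], [-1.09, 1.28], [-1.99, 2.15], [-1.42, 1.44], [-3.14, 3.14]. Speed limits (rad/s): [2.79, 2.79, 3.14, 3.14, 3.14, 3.14].

INTERFACE

Orientations are given as a unit quaternion [x, y, z, w].
In Python, from workcell import readout, camera, bot gives the robot as it stands. The module is installed in compiled form; this text tells all that it offers.
- The arm moves only by the tool jog_arm, never from a script. Its argument "motion" is a list of rows, each an object of numbers: "x", "y", "z": the shift along the tool's x, y, z in mm; "spin": the turn about the tool's z in degrees; "fingers": the closure, from -1 (fully open) to 1 (shut). A call has 1 to 8 rows; each row is the pose to reach, as a shift and turn from the pose commanded when the call began, along the tool's axes at that moment; what a row does not reach only later rows make up. A row lasts 1/8 s, in which the tool goes at most 62.5 mm and 10.7 degrees, less where a joint would pass 70% of its speed; a pose out of reach is approached as far as the arm can. A call with a gripper value outside its range is refused whole. The fingers move at their own pace and stop on an object; the grip force is fixed at half the most. Time passes only in rows, so rows that repeat a pose let the fingers close. It gives the time, the measured TCP pose, the force, the opening and the grip force at its end, in the units of the state.
- readout.get_obs(): the state, without advancing time (a new reading comes with each control period).
- camera(name): name is "side" or "top" or "wrist"; returns a dict with "pixels" (400x640x3 uint8, red, green, blue), "K" (3x3 intrinsics, pixels), "rvec" (rotation vector, rad) and "tvec" (3), from world to camera coordinates, as OpenCV has them. Camera axes: x right, y down, z forward; pixel columns grow to the right and rows downward; lengths in m; the calibration is good to about 2 mm. A picture is of the moment at which its call begins. There is no depth.
- bot.job_done(): hands the job in; it is judged then, once.
The state is a dict: "clock": time; "joint_pos": joint angles; "joint_vel": joint speeds; "tau": joint torques, N m; "eef_pos": TCP position; "tool_rot": TCP orientation; "ft_force": force on the tool from outside, world axes, zero at the start; "ft_torque": the same for the moment, N m; "grip_width": finger opening in m; "grasp_force": force on a finger pad.
Only numpy, scipy, OpenCV 4.12 (cv2) and the standard library are available. Lean on these libraries where they do the work, as an engineer would, in place of code of your own. Each camera call takes 0.05 s, during which the arm holds its last target. There are 200 camera calls.

TASK

The filtration is finished: take the steel filter tower on the vacuum manifold apart and put each piece on its own place to dry. The lid goes knob up into the shallow steel dish, the funnel over the peg of the drying stand, and the filter support centrally across the mouth of the near glass beaker with its stem hanging inside, set down gently, neither dropped nor pressed hard on the glass. Then close the emptied manifold port with the grey stopper, fully seated, and leave the black cube and the tape roll where they are.

Things in the scene. Friction and masses are not known exactly. Their poses are not given: they have to be found in the camera images.
- manifold: Fixed low stainless vacuum manifold, carrying the tower at the start. A horizontal tube 32 mm in diameter and about 116 mm long (plus a hose barb and a small valve at the ends) runs along its own x axis on two feet; tube top at z = 40 mm. In its middle an upright port collar, outside diameter 40 mm (43 mm in its lowest part), rises to z = 62 mm; its bore is 26 mm wide and 24 mm deep. Origin: on the bench, under the middle of the port; z up.
- lid: Loose steel lid on top of the tower (0.07 kg). Round plate 50 mm in diameter, 6 mm thick in the middle, with a black knob on its top (16 mm in diameter, from 11 to 27 mm above the origin, with a 12 mm neck below it) and a plug 38 mm in diameter and 4 mm deep below it, which hangs loosely in the funnel's mouth. Origin: centre of the plate's underside; z up through the knob. At the start it is at z = 146 mm.
- funnel: Loose steel funnel, second piece from the top (0.15 kg): a straight upright tube open at both ends, 70 mm tall, barrel outside diameter 52 mm, inside 44 mm, with a foot flange 60 mm in diameter and 7 mm high and a 4 mm rolled rim 56 mm in diameter at the top. It stands loosely round the raised screen of the filter support. Origin: centre of its underside; z up its axis. At the start it is at z = 76 mm.
- filter_support: Loose steel filter support, lowest piece of the tower (0.16 kg): a round flange 66 mm in diameter and 14 mm thick, with a raised perforated screen on top (40 mm in diameter, 3 mm high) and a stem 18 mm in diameter reaching 20 mm below the flange, which stands in the port's bore with 4 mm play all round. The flange rests on the collar's rim. Origin: centre of the flange's underside; z up. At the start it is at z = 62 mm.
- stopper: Loose grey plastic stopper of the manifold port (0.04 kg), standing upright on the bench on its plug: a round head 38 mm in diameter and 16 mm high above a plug 19 mm in diameter (18 mm lower down) and 16 mm long, narrowing to 15 mm at the foot. Seated, the underside of the head lies on the collar's rim, 62 mm above the bench. Origin: centre of the head's underside; z up. At the start it is at z = 16 mm.
- dish: Fixed empty round shallow steel dish, outside diameter 72 mm at the foot and 82 mm at the rim, 14 mm high, wall and floor 3 mm thick. The lid's place: the lid rests on its plug with its origin about 7 mm above the bench. Origin: centre of its underside; z up.
- peg_stand: Fixed white drying stand: a round base 80 mm in diameter whose flat top is 10 mm above the bench, and in its middle an upright peg 16 mm in diameter, rounded at the top, reaching 60 mm above the bench (a small collar 22 mm in diameter and 4 mm high at its foot). The funnel's place: pushed over the peg, standing flat on the base. Origin: centre of its underside; z up.
- beaker: Fixed small empty clear glass beaker, standing alone on the open front part of the bench (not the similar one far back among the bottles), outside diameter 56 mm, 62 mm tall, open at the top. The filter support's place: flange lying level across the rim, stem inside. Origin: centre of its underside; z up.
- filter_cube: Bystander, loose: small black cube (a microscope filter cube), 34x34x35 mm, standing on the right. Origin: centre of its underside.
- tape_roll: Bystander, loose: roll of tan masking tape lying flat, 98 mm in diameter, 25 mm high, to the right of the laptop's screen. Origin: centre of its underside.
Mind the look-alikes: they are no part of the job. Leave any yellow look-alike of the stopper alone.

How it is judged:
At the end, for the whole second after the job is handed in: Lid flat in the dish (within 15 mm of its centre), funnel flat on the stand over the peg (15 mm), filter support level on the beaker's rim (10 mm), stopper seated in the port (8 mm); each within 4 mm of its resting height and 0.12 rad of upright, and at rest (horizontal distance between lid and dish below 0.015 m and z of lid in the frame of dish between 0.003 and 0.011 m and angle between each of lid, funnel, filter_support, stopper's own z axis and vertical below 0.12 rad and linear speed of each of lid, funnel, filter_support, stopper below 0.02 m/s and horizontal distance between funnel and peg_stand below 0.015 m and z of funnel in the frame of peg_stand between 0.006 and 0.014 m and horizontal distance between filter_support and beaker below 0.01 m and z of filter_support in the frame of beaker between 0.058 and 0.066 m and horizontal distance between stopper and manifold below 0.008 m and z of stopper in the frame of manifold between 0.058 and 0.066 m); the robot touches nothing.
It fails at once if the filter support is dropped or slammed onto the glass beaker (over 0.35 m/s just above its rim) (horizontal distance between filter_support and beaker below 0.03 m and z of filter_support in the frame of beaker between 0.055 and 0.085 m and linear speed of filter_support above 0.35 m/s).
It fails at once if the filter support is pressed hard on the glass beaker (over 60 N) (contact force between filter_support and beaker above 60 N).
It fails at once if the black cube is pushed away (over 30 mm) (distance of filter_cube from where it was at the start of the episode above 0.03 m).
It fails at once if the tape roll is pushed away (over 30 mm) (distance of tape_roll from where it was at the start of the episode above 0.03 m).
It also fails if it takes over 104 s, if anything falls off the work surface, if the arm or the gripper's body presses on something with over 40 N, if the wrist force passes 120 N, or if a joint passes its speed limit or range.

## Working session

There is one attempt and no reset: what is moved stays moved. The work goes in short steps, Python scripts to look and compute and a tool call to move; the robot and the scene stay as the last step left them, time stands still between calls to the robot, and variables do not carry over. Pictures are saved under pics/ and viewed, at most 18 in all, crops included, and the job is handed in when it is done.

Besides the shell and the picture viewer there is one more tool, called by a JSON object that holds its "api" and its "payload". jog_arm: Moves the arm, as the interface text tells. Its arguments: {"type":"object","properties":{"motion":{"type":"array"}},"required":["motion"]}

```bash
mkdir -p pics; cat > h.py <<'E'
import numpy as np, cv2, json
from workcell import readout, camera, bot
def snap(n,f):
    c=camera(n); cv2.imwrite(f'pics/{f}.png',c['pixels'][:,:,::-1])
    np.savez(f'pics/{f}.npz',**{k:np.array(c[k]) for k in('K','rvec','tvec','pixels')}); return c
def ray(f,u,v,z):
    c=np.load(f'pics/{f}.npz'); R=cv2.Rodrigues(c['rvec'])[0]; t=c['tvec'].ravel()
    o=-R.T@t; d=R.T@np.linalg.solve(c['K'],[u,v,1.]); return (o+d*(z-o[2])/d[2]).round(4)
def proj(f,P):
    c=np.load(f'pics/{f}.npz'); return cv2.projectPoints(np.array(P,float).reshape(-1,3),c['rvec'],c['tvec'],c['K'],None)[0].reshape(-1,2).round(1)
def crop(f,x0,y0,x1,y1,g,s=4):
    im=cv2.imread(f'pics/{f}.png')[y0:y1,x0:x1]; cv2.imwrite(f'pics/{g}.png',cv2.resize(im,None,fx=s,fy=s,interpolation=cv2.INTER_CUBIC))
E
python3 - <<'E'
from h import *
for n in('top','side','wrist'): snap(n,n+'0')
o=readout.get_obs(); print(o['clock'],o['eef_pos'],o['tool_rot'],o['grip_width'],bot.tcp_to_grasp)
for n in('top0','side0','wrist0'):
    c=np.load(f'pics/{n}.npz');R=cv2.Rodrigues(c['rvec'])[0];print(n,-R.T@c['tvec'].ravel(),R[2],c['K'][0,0])
E
```

```text
0.15 [0.12734803 0.48303457 0.23061737] [ 1.28535813e-01  9.91704552e-01 -7.83047203e-04 -1.13326505e-04] 0.08550508751543193 0.0187
top0 [0.34182691 0.04573419 1.39213385] [ 0.19168531 -0.00178467 -0.98145482] 389.1571433787451
side0 [0.66530256 0.89910123 0.87409791] [-0.05533392 -0.74728933 -0.66219092] 417.6179637026434
wrist0 [0.05868539 0.50159332 0.37344173] [ 0.2691124  -0.0727961  -0.96035371] 346.70407068454983
```

View pics/top0.png

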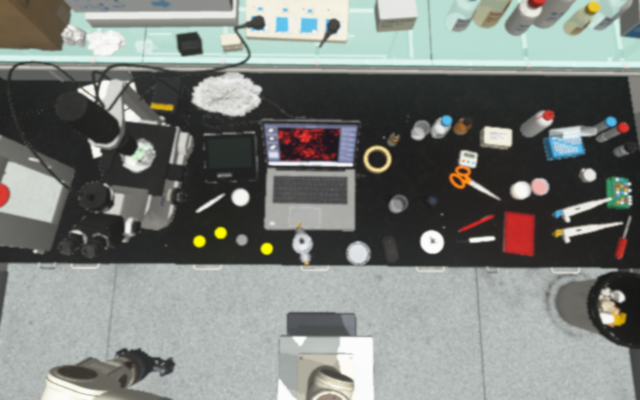

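View pics/side0.png

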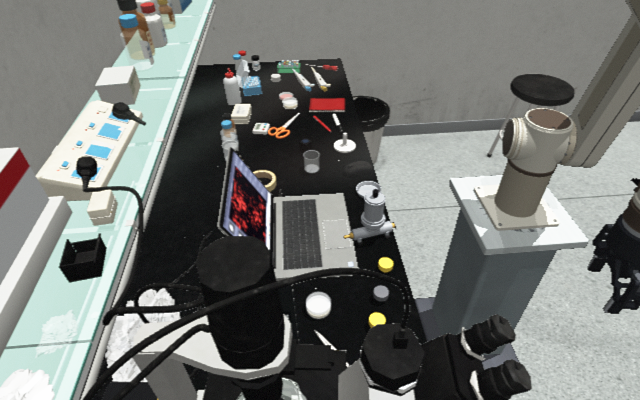

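The top picture shows the tower at (302,240), the grey stopper at (241,240), the dish at (358,252), the peg stand at (432,241) and the beaker at (398,204). I'll enlarge it.

```bash
python3 - <<'E'
from h import *
crop('top0',225,185,460,270,'c1',3.4)
crop('side0',290,125,420,330,'c2',2.9)
E
```

```text
(no output)
```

View pics/c1.png

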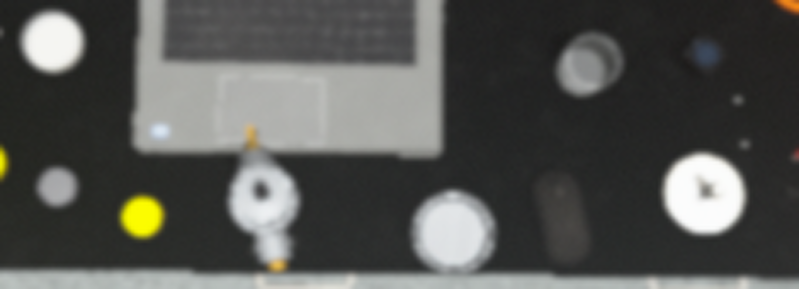

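View pics/c2.png

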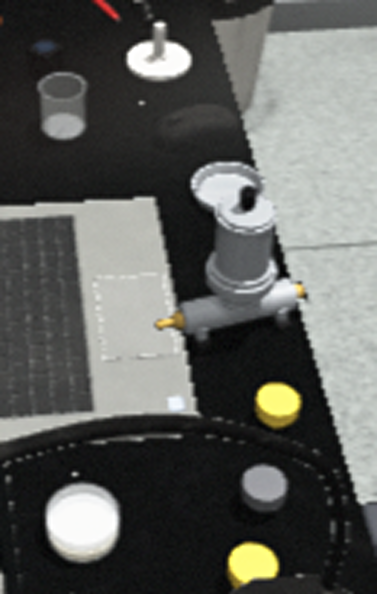

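```bash
python3 - <<'E'
from h import *
T=dict(knob=(261,187,.173),stop=(57,187,.032),dish=(454,231,.014),peg=(704,194,.01),bkb=(582,70,.003),bkr=(594,59,.062),cube=(705,53,.035))
S=dict(knob=(248,190,.173),stop=(265,482,.032),dish=(227,187,.014),peg=(160,60,.01),pegtop=(160,26,.06),bkr=(63,88,.062),bkb=(63,127,.002),cube=(45,46,.035))
for k,(u,v,z) in T.items(): print('T',k,ray('top0',225+u/3.4,185+v/3.4,z))
for k,(u,v,z) in S.items(): print('S',k,ray('side0',290+u/2.9,125+v/2.9,z))
for n,u,v in(('yel1',221,233),('yel2',267,249)):print(n,ray('top0',u,v,.03))
for n,u,v in(('barb',299,224.5),('valve',306.5,263)):print(n,ray('top0',u,v,.03))
E
```

```text
T knob [0.4596 0.0809 0.173 ]
T stop [0.4713 0.2945 0.032 ]
T dish [ 0.4313 -0.115   0.014 ]
T peg [ 0.4724 -0.3773  0.01  ]
T bkb [ 0.6043 -0.2554  0.003 ]
T bkr [ 0.6048 -0.2553  0.062 ]
T cube [ 0.6176 -0.3779  0.035 ]
S knob [0.4594 0.0833 0.173 ]
S stop [0.4742 0.2966 0.032 ]
S dish [ 0.4347 -0.1091  0.014 ]
S peg [ 0.4748 -0.369   0.01  ]
S pegtop [ 0.4761 -0.3696  0.06  ]
S bkr [ 0.605  -0.2476  0.062 ]
S bkb [ 0.6062 -0.2527  0.002 ]
S cube [ 0.6189 -0.3782  0.035 ]
yel1 [0.4953 0.3688 0.03  ]
yel2 [0.4409 0.2056 0.03  ]
barb [0.528  0.0956 0.03  ]
valve [0.394  0.0674 0.03  ]
```

```bash
cat >> h.py <<'E'
from scipy.spatial.transform import Rotation as Rn
def to(*P):
    o=readout.get_obs(); R=Rn.from_quat(o['tool_rot'])
    a=np.degrees(np.arctan2(*R.as_matrix()[1::-1,0]))
    print('t',round(o['clock'],2),'p',np.round(o['eef_pos'],4),'ang',a.round(1),'q',np.round(o['joint_pos'],2),'w',round(o['grip_width'],4),'F',np.round(o['ft_force'],1))
    for p in P: print(p,'->',(R.inv().apply(np.array(p)-o['eef_pos'])*1000).round(1))
E
python3 -c "
from h import *
to((.4595,.082,.231),(.4595,.082,.19))"
```

```text
t 0.15 p [0.1273 0.483  0.2306] ang 165.2 q [1.31 0.24 0.   1.34 0.   1.57] w 0.0855 F [-0.   0.1  0.9]
(0.4595, 0.082, 0.231) -> [-4.234e+02 -3.031e+02  1.000e-01]
(0.4595, 0.082, 0.19) -> [-423.4 -303.    41.1]
```

{"api": "jog_arm", "payload": {"motion": [{"x": -423,"y": -303,"spin": -14.8,"fingers": -1},{"x": -423,"y": -303,"spin": -14.8},{"x": -423,"y": -303,"spin": -14.8},{"x": -423,"y": -303,"spin": -14.8},{"x": -423,"y": -303,"spin": -14.8},{"x": -423,"y": -303,"spin": -14.8},{"x": -423,"y": -303,"spin": -14.8},{"x": -423,"y": -303,"spin": -14.8}]}}

```text
validation failed for argument at $.mo...
```

```bash
python3 -c "
from h import *
to((.4595,.082,.231));snap('wrist','w1')"
```

```text
t 0.15 p [0.1273 0.483  0.2306] ang 165.2 q [1.31 0.24 0.   1.34 0.   1.57] w 0.0855 F [-0.   0.1  0.9]
(0.4595, 0.082, 0.231) -> [-4.234e+02 -3.031e+02  1.000e-01]
```

View pics/w1.png

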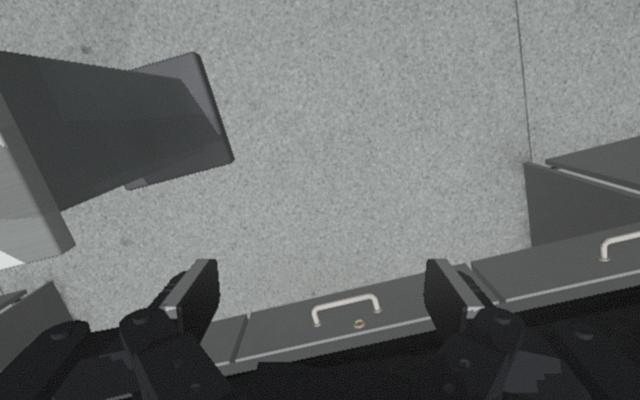

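The move was refused, so the wrist still sees the floor. Each row probably has to give every key, so I'll fill them all in.

{"api": "jog_arm", "payload": {"motion": [{"x": -423,"y": -303,"z": 0,"spin": -14.8,"fingers": -1},{"x": -423,"y": -303,"z": 0,"spin": -14.8,"fingers": -1},{"x": -423,"y": -303,"z": 0,"spin": -14.8,"fingers": -1},{"x": -423,"y": -303,"z": 0,"spin": -14.8,"fingers": -1},{"x": -423,"y": -303,"z": 0,"spin": -14.8,"fingers": -1},{"x": -423,"y": -303,"z": 0,"spin": -14.8,"fingers": -1},{"x": -423,"y": -303,"z": 0,"spin": -14.8,"fingers": -1},{"x": -423,"y": -303,"z": 0,"spin": -14.8,"fingers": -1}]}}

```text
clock: 1.2
eef_pos: [0.4444, 0.1, 0.2314]
tool_rot: [-0.0, 1.0, 0.0, 0.0]
ft_force: [0.9, 1.0, -0.1]
grip_width: 0.0856
grasp_force: 0.0
```

{"api": "jog_arm", "payload": {"motion": [{"x": -15,"y": -18,"z": 0,"spin": 0,"fingers": -1},{"x": -15,"y": -18,"z": 0,"spin": 0,"fingers": -1},{"x": -15,"y": -18,"z": 0,"spin": 0,"fingers": -1},{"x": -15,"y": -18,"z": 0,"spin": 0,"fingers": -1}]}}

```text
clock: 1.7
eef_pos: [0.4577, 0.0847, 0.2313]
tool_rot: [-0.001, 1.0, 0.0, -0.0]
ft_force: [-0.1, 0.7, -0.2]
grip_width: 0.0854
grasp_force: 0.0
```

```bash
python3 -c "
from h import *
snap('wrist','w1');to((.4595,.082,.156))
print(proj('w1',[(.4595,.082,.173),(.4595,.082,.146)]))"
```

```text
t 1.75 p [0.4578 0.0847 0.2314] ang -179.9 q [ 0.18  0.17 -0.08  1.32  0.    0.18] w 0.0853 F [ 0.2 -0.2 -0.5]
(0.4595, 0.082, 0.156) -> [-1.7 -2.8 75.4]
[[316.3 223.6]
 [316.9 210.3]]
```

View pics/w1.png

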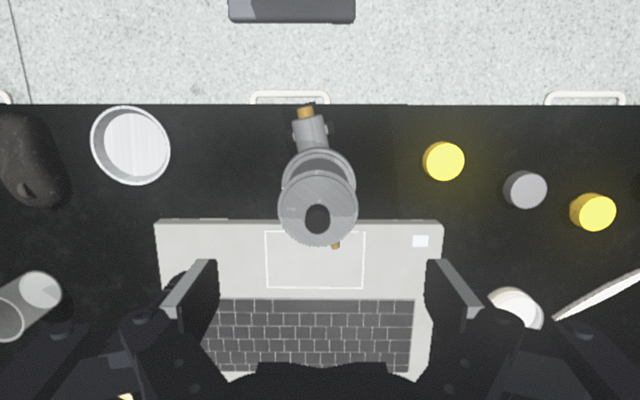

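The wrist view shows the knob at (317,218), the dish rim at (131,146) and the stopper head at (525,189).

```bash
python3 -c "
from h import *
print(ray('w1',317,218,.173),ray('w1',317.5,212,.150),ray('w1',131,146,.014),ray('w1',525,188,.032),ray('w1',444,161,.03))"
```

```text
[0.4558 0.0824 0.173 ] [0.4594 0.0825 0.15  ] [ 0.4323 -0.1118  0.014 ] [0.4715 0.2923 0.032 ] [0.4444 0.2078 0.03  ]
```

{"api": "jog_arm", "payload": {"motion": [{"x": 0,"y": -2.5,"z": 30,"spin": 0,"fingers": -1},{"x": 0,"y": -2.5,"z": 60,"spin": 0,"fingers": 0},{"x": 0,"y": -2.5,"z": 75,"spin": 0,"fingers": 0},{"x": 0,"y": -2.5,"z": 75,"spin": 0,"fingers": 0},{"x": 0,"y": -2.5,"z": 75,"spin": 0,"fingers": 1},{"x": 0,"y": -2.5,"z": 75,"spin": 0,"fingers": 1},{"x": 0,"y": -2.5,"z": 75,"spin": 0,"fingers": 1},{"x": 0,"y": -2.5,"z": 75,"spin": 0,"fingers": 1}]}}

```text
clock: 2.75
eef_pos: [0.4594, 0.0817, 0.1576]
tool_rot: [-0.0, 1.0, 0.001, 0.001]
ft_force: [-0.4, 1.2, 6.0]
grip_width: 0.0132
grasp_force: 59.0
```

{"api": "jog_arm", "payload": {"motion": [{"x": 0,"y": 0,"z": -20,"spin": 0,"fingers": 1},{"x": 0,"y": 0,"z": -50,"spin": 0,"fingers": 1},{"x": 8,"y": -40,"z": -50,"spin": 0,"fingers": 1},{"x": 16,"y": -90,"z": -50,"spin": 0,"fingers": 1},{"x": 27,"y": -140,"z": -40,"spin": 0,"fingers": 1},{"x": 27,"y": -180,"z": -10,"spin": 0,"fingers": 1},{"x": 27,"y": -194,"z": 30,"spin": 0,"fingers": 1},{"x": 27,"y": -194,"z": 60,"spin": 0,"fingers": 1}]}}

```text
clock: 3.75
eef_pos: [0.4306, -0.1141, 0.0947]
tool_rot: [0.001, 1.0, -0.0, -0.001]
ft_force: [0.6, 0.2, -1.0]
grip_width: 0.0133
grasp_force: 58.8
```

```bash
python3 -c "
from h import *
snap('wrist','w2');to((.4325,-.112,.0186))"
```

```text
t 3.8 p [ 0.4279 -0.1129  0.0913] ang 179.9 q [-0.26  0.25 -0.37  0.96 -0.   -0.26] w 0.0134 F [-2.2  0.9 -3. ]
(0.4325, -0.112, 0.0186) -> [-5.2  0.7 72.6]
```

View pics/w2.png

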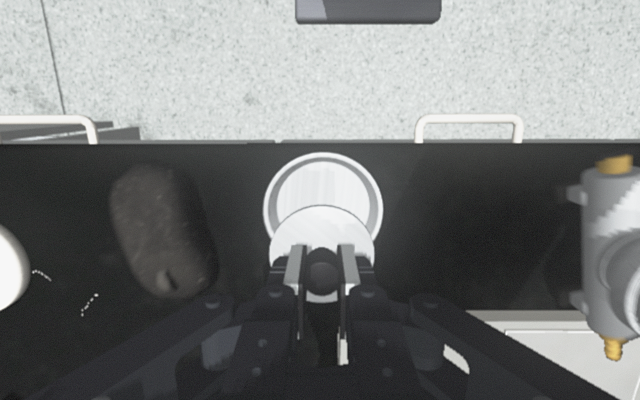

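```bash
python3 -c "
from h import *
p=proj('w2',[(.4279+.025*np.cos(a),-.1129+.025*np.sin(a),.085) for a in np.arange(0,6.28,np.pi/2)]);print(p)
print(ray('w2',322,253.5,.085), ray('w2',322,265,.106), ray('w2',323,205,.014))
p=proj('w2',[(.4325+.041*np.cos(a),-.112+.041*np.sin(a),.014) for a in np.arange(0,6.28,np.pi/2)]);print(p)
"
```

```text
[[323.1 296. ]
 [375.4 249.6]
 [323.  199.3]
 [270.8 249.8]]
[ 0.4299 -0.1134  0.085 ] [ 0.4255 -0.1135  0.106 ] [ 0.427  -0.1126  0.014 ]
[[323.9 267.7]
 [384.4 212.7]
 [323.9 152.4]
 [263.5 213. ]]
```

{"api": "jog_arm", "payload": {"motion": [{"x": 0,"y": 2,"z": 20,"spin": 0,"fingers": 1},{"x": 0,"y": 2,"z": 40,"spin": 0,"fingers": 1},{"x": 0,"y": 2,"z": 60,"spin": 0,"fingers": 1},{"x": 0,"y": 2,"z": 60,"spin": 0,"fingers": 1},{"x": 0,"y": 2,"z": 60,"spin": 0,"fingers": 1}]}}

```text
clock: 4.42
eef_pos: [0.4321, -0.1108, 0.0371]
tool_rot: [-0.0, 1.0, -0.0, 0.0]
ft_force: [0.0, 0.0, -1.4]
grip_width: 0.0132
grasp_force: 58.8
```

{"api": "jog_arm", "payload": {"motion": [{"x": 0,"y": 0,"z": 10,"spin": 0,"fingers": 1},{"x": 0,"y": 0,"z": 16,"spin": 0,"fingers": 1},{"x": 0,"y": 0,"z": 18,"spin": 0,"fingers": 1},{"x": 0,"y": 0,"z": 18,"spin": 0,"fingers": 1},{"x": 0,"y": 0,"z": 18,"spin": 0,"fingers": 0},{"x": 0,"y": 0,"z": 18,"spin": 0,"fingers": 0},{"x": 0,"y": 0,"z": 0,"spin": 0,"fingers": 0},{"x": 0,"y": 0,"z": -40,"spin": 0,"fingers": -1}]}}

```text
clock: 5.42
eef_pos: [0.4298, -0.1103, 0.0753]
tool_rot: [-0.0, 1.0, 0.001, -0.002]
ft_force: [0.9, -0.6, -0.1]
grip_width: 0.0592
grasp_force: 0.0
```

{"api": "jog_arm", "payload": {"motion": [{"x": 0,"y": 0,"z": -60,"spin": 0,"fingers": -1},{"x": 0,"y": 0,"z": -115,"spin": 0,"fingers": -1},{"x": 0,"y": 0,"z": -155,"spin": 0,"fingers": -1},{"x": -10,"y": 50,"z": -155,"spin": 0,"fingers": -1},{"x": -20,"y": 100,"z": -155,"spin": 0,"fingers": -1},{"x": -27,"y": 150,"z": -155,"spin": 0,"fingers": -1},{"x": -27,"y": 193,"z": -155,"spin": 0,"fingers": -1},{"x": -27,"y": 193,"z": -155,"spin": 0,"fingers": -1}]}}

```text
clock: 6.42
eef_pos: [0.4583, 0.0847, 0.231]
tool_rot: [-0.003, 1.0, 0.0, -0.0]
ft_force: [0.4, -0.9, -0.1]
grip_width: 0.0852
grasp_force: 0.0
```

```bash
python3 -c "
from h import *
snap('wrist','w3');to((.4595,.082,.1))"
```

```text
t 6.47 p [0.4583 0.0834 0.231 ] ang -179.8 q [ 0.18  0.17 -0.08  1.32 -0.    0.18] w 0.0853 F [0.1 0.1 0.3]
(0.4595, 0.082, 0.1) -> [ -1.3  -1.3 131. ]
```

View pics/w3.png

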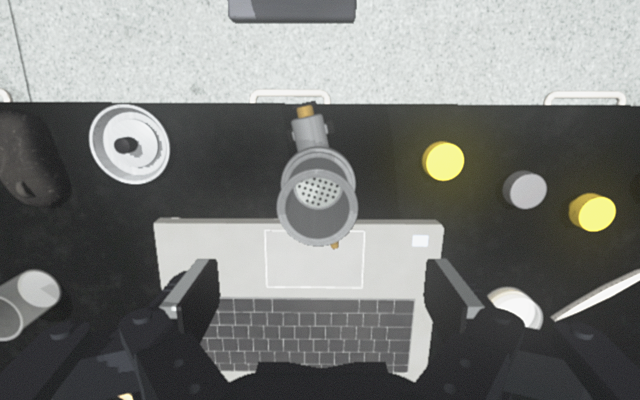

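The lid lies flat in the dish, and the funnel's mouth is centred at about (317,208). Next is the funnel.

{"api": "jog_arm", "payload": {"motion": [{"x": 0,"y": 1,"z": 50,"spin": 0,"fingers": -1},{"x": 0,"y": 1,"z": 100,"spin": 0,"fingers": -1},{"x": 0,"y": 1,"z": 135,"spin": 0,"fingers": -1},{"x": 0,"y": 1,"z": 140,"spin": 0,"fingers": -1},{"x": 0,"y": 1,"z": 140,"spin": 0,"fingers": 0},{"x": 0,"y": 1,"z": 140,"spin": 0,"fingers": 1},{"x": 0,"y": 1,"z": 140,"spin": 0,"fingers": 1},{"x": 0,"y": 1,"z": 140,"spin": 0,"fingers": 1}]}}

```text
clock: 7.48
eef_pos: [0.4604, 0.0833, 0.0934]
tool_rot: [-0.0, 1.0, 0.0, 0.002]
ft_force: [0.1, -1.2, 6.4]
grip_width: 0.0543
grasp_force: 63.8
```

{"api": "jog_arm", "payload": {"motion": [{"x": 0,"y": 0,"z": -15,"spin": 0,"fingers": 1},{"x": 0,"y": 0,"z": -45,"spin": 0,"fingers": 1},{"x": -5,"y": -50,"z": -60,"spin": 0,"fingers": 1},{"x": -10,"y": -110,"z": -60,"spin": 0,"fingers": 1},{"x": -14,"y": -170,"z": -60,"spin": 0,"fingers": 1},{"x": -14,"y": -230,"z": -60,"spin": 0,"fingers": 1},{"x": -14,"y": -290,"z": -60,"spin": 0,"fingers": 1},{"x": -14,"y": -330,"z": -60,"spin": 0,"fingers": 1}]}}

```text
clock: 8.48
eef_pos: [0.4723, -0.2493, 0.1516]
tool_rot: [0.001, 1.0, -0.0, 0.0]
ft_force: [1.0, 0.0, -1.4]
grip_width: 0.0547
grasp_force: 63.8
```

{"api": "jog_arm", "payload": {"motion": [{"x": 0,"y": 0,"z": 0,"spin": 0,"fingers": 1},{"x": 0,"y": 0,"z": 0,"spin": 0,"fingers": 1}]}}

```text
clock: 8.72
eef_pos: [0.4723, -0.2462, 0.1512]
tool_rot: [-0.0, 1.0, 0.0, -0.0]
ft_force: [-0.7, 0.7, -2.1]
grip_width: 0.0546
grasp_force: 63.9
```

```bash
python3 -c "
from h import *
snap('wrist','w4');to((.474,-.372,.15))"
```

```text
t 8.78 p [ 0.4724 -0.2457  0.1513] ang -179.9 q [-0.48  0.35 -0.05  1.16  0.   -0.48] w 0.0551 F [-0.7  0.1 -1.9]
(0.474, -0.372, 0.15) -> [  -1.4 -126.3    1.2]
```

View pics/w4.png

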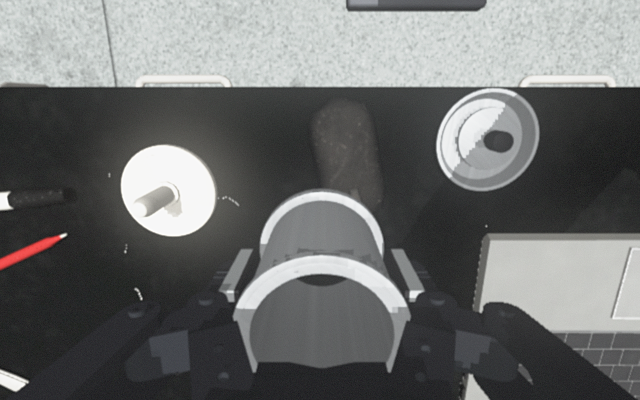

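The stand's base is centred at (168.5,190). The funnel hangs level, with its lower edge spanning columns 260 to 384 and its top at row 190.

```bash
python3 -c "
from h import *
print(ray('w4',168.5,190,.01),ray('w4',146,205,.06))
z=.1513-.0934+.076
for dx in(-.006,0,.006): 
  p=proj('w4',[(.4724+dx+.03*np.cos(a),-.2457+.03*np.sin(a),z+.003) for a in np.arange(0,6.28,np.pi/8)]);print(dx,p.min(0),p[:,0].max())
print(ray('w4',488,141,.014))
"
```

```text
[ 0.4738 -0.3749  0.01  ] [ 0.472  -0.3694  0.06  ]
-0.006 [260.2 179.5] 383.1
0 [260.8 192. ] 382.5
0.006 [261.4 204.3] 381.9
[ 0.4322 -0.1122  0.014 ]
```

{"api": "jog_arm", "payload": {"motion": [{"x": -1,"y": -60,"z": 0,"spin": 0,"fingers": 1},{"x": -1,"y": -110,"z": 10,"spin": 0,"fingers": 1},{"x": -1,"y": -127,"z": 30,"spin": 0,"fingers": 1},{"x": -1,"y": -127,"z": 45,"spin": 0,"fingers": 1},{"x": -1,"y": -127,"z": 60,"spin": 0,"fingers": 1},{"x": -1,"y": -127,"z": 80,"spin": 0,"fingers": 1},{"x": -1,"y": -127,"z": 100,"spin": 0,"fingers": 1},{"x": -1,"y": -127,"z": 100,"spin": 0,"fingers": 1}]}}

```text
clock: 9.78
eef_pos: [0.4725, -0.3708, 0.0492]
tool_rot: [-0.001, 1.0, 0.002, -0.002]
ft_force: [0.7, 0.1, -1.3]
grip_width: 0.0546
grasp_force: 64.2
```

{"api": "jog_arm", "payload": {"motion": [{"x": 0,"y": 0,"z": 0,"spin": 0,"fingers": 1}]}}

```text
clock: 9.9
eef_pos: [0.4742, -0.3729, 0.0519]
tool_rot: [-0.001, 1.0, -0.0, 0.0]
ft_force: [-0.5, 0.1, -1.9]
grip_width: 0.0546
grasp_force: 64.2
```

{"api": "jog_arm", "payload": {"motion": [{"x": 0,"y": 0,"z": 10,"spin": 0,"fingers": 1},{"x": 0,"y": 0,"z": 18,"spin": 0,"fingers": 1},{"x": 0,"y": 0,"z": 23,"spin": 0,"fingers": 1},{"x": 0,"y": 0,"z": 23,"spin": 0,"fingers": 1},{"x": 0,"y": 0,"z": 23,"spin": 0,"fingers": 1}]}}

```text
clock: 10.52
eef_pos: [0.4737, -0.3738, 0.0282]
tool_rot: [-0.0, 1.0, 0.0, -0.0]
ft_force: [-0.2, -0.8, -1.7]
grip_width: 0.0546
grasp_force: 64.3
```

{"api": "jog_arm", "payload": {"motion": [{"x": 0,"y": 0,"z": 0.5,"spin": 0,"fingers": 0},{"x": 0,"y": 0,"z": 0,"spin": 0,"fingers": -1},{"x": 0,"y": 0,"z": 0,"spin": 0,"fingers": -1},{"x": 0,"y": 0,"z": 0,"spin": 0,"fingers": -1},{"x": 0,"y": 0,"z": -30,"spin": 0,"fingers": -1},{"x": 0,"y": 0,"z": -80,"spin": 0,"fingers": -1},{"x": 0,"y": 0,"z": -140,"spin": 0,"fingers": -1},{"x": 0,"y": 0,"z": -160,"spin": 0,"fingers": -1}]}}

```text
clock: 11.52
eef_pos: [0.4755, -0.3751, 0.1935]
tool_rot: [-0.0, 1.0, -0.003, 0.003]
ft_force: [-0.3, -0.2, -0.6]
grip_width: 0.0853
grasp_force: 0.0
```

{"api": "jog_arm", "payload": {"motion": [{"x": 3,"y": 60,"z": 0,"spin": 0,"fingers": -1},{"x": 8,"y": 120,"z": 0,"spin": 0,"fingers": -1},{"x": 14,"y": 180,"z": 0,"spin": 0,"fingers": -1},{"x": 14,"y": 240,"z": 0,"spin": 0,"fingers": -1},{"x": 14,"y": 300,"z": 0,"spin": 0,"fingers": -1},{"x": 14,"y": 360,"z": 0,"spin": 0,"fingers": -1},{"x": 14,"y": 420,"z": 0,"spin": 0,"fingers": -1},{"x": 14,"y": 456,"z": 0,"spin": 0,"fingers": -1}]}}

```text
clock: 12.52
eef_pos: [0.4592, 0.0849, 0.1887]
tool_rot: [-0.002, 1.0, 0.0, 0.0]
ft_force: [-0.5, -0.5, 0.3]
grip_width: 0.0853
grasp_force: 0.0
```

{"api": "jog_arm", "payload": {"motion": [{"x": 0,"y": 0,"z": 0,"spin": 0,"fingers": -1},{"x": 0,"y": 0,"z": 0,"spin": 0,"fingers": -1}]}}

```text
clock: 12.78
eef_pos: [0.4594, 0.082, 0.1884]
tool_rot: [-0.0, 1.0, -0.0, 0.0]
ft_force: [-0.6, -0.8, 1.0]
grip_width: 0.0853
grasp_force: 0.0
```

```bash
python3 -c "
from h import *
snap('wrist','w5');snap('side','s5');to((.459,.0825,.15))
a=cv2.imread('pics/w5.png')[60:300,190:610];b=cv2.imread('pics/s5.png')[100:300,280:440]
b=cv2.resize(b,None,fx=2,fy=2);a=cv2.resize(a,(478,400*478//700)) if 0 else cv2.resize(a,None,fx=1.1,fy=1.1)
c=np.zeros((400,790,3),np.uint8);c[:a.shape[0],:a.shape[1]]=a;c[:,466:786]=b;cv2.imwrite('pics/m5.png',c)"
```

```text
t 12.88 p [0.4594 0.0813 0.1883] ang 179.9 q [ 0.18  0.2  -0.16  1.21 -0.    0.18] w 0.0853 F [-0.5  0.4  0.8]
(0.459, 0.0825, 0.15) -> [ 0.4  1.2 38.3]
```

View pics/m5.png

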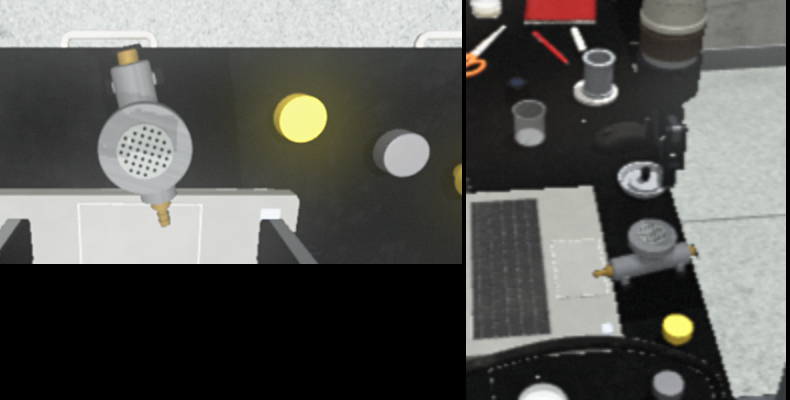

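The funnel stands flat on the stand. The support's screen is centred at (145,151) in the mosaic.

```bash
python3 -c "
from h import *
print(ray('w5',190+145/1.1,60+151/1.1,.079),ray('w5',190+402/1.1,60+153/1.1,.032))
print(ray('s5',280+(653-466)/2,100+235/2,.079))
p=proj('w5',[(.459+.033*np.cos(a),.0825+.033*np.sin(a),.076) for a in np.arange(0,6.28,np.pi/2)]);print((p-[190,60])*1.1)"
```

```text
[0.4585 0.0826 0.079 ] [0.473  0.2923 0.032 ]
[0.4585 0.0867 0.079 ]
[[144.76 194.81]
 [192.28 150.59]
 [144.87 103.07]
 [ 97.24 150.48]]
```

{"api": "jog_arm", "payload": {"motion": [{"x": 0,"y": 1,"z": 50,"spin": 0,"fingers": -1},{"x": 0,"y": 1,"z": 100,"spin": 0,"fingers": -1},{"x": 0,"y": 1,"z": 135,"spin": 0,"fingers": -1},{"x": 0,"y": 1,"z": 143,"spin": 0,"fingers": -1},{"x": 0,"y": 1,"z": 143,"spin": 0,"fingers": -1},{"x": 0,"y": 1,"z": 143,"spin": 0,"fingers": 1},{"x": 0,"y": 1,"z": 143,"spin": 0,"fingers": 1},{"x": 0,"y": 1,"z": 143,"spin": 0,"fingers": 1}]}}

```text
clock: 13.88
eef_pos: [0.4612, 0.0833, 0.0476]
tool_rot: [-0.0, 1.0, -0.0, 0.002]
ft_force: [-0.5, -1.2, 7.1]
grip_width: 0.0638
grasp_force: 64.7
```

{"api": "jog_arm", "payload": {"motion": [{"x": 0,"y": 0,"z": -12,"spin": 0,"fingers": 1},{"x": 0,"y": 0,"z": -50,"spin": 0,"fingers": 1},{"x": 0,"y": 0,"z": -100,"spin": 0,"fingers": 1},{"x": -30,"y": -50,"z": -110,"spin": 0,"fingers": 1},{"x": -65,"y": -100,"z": -110,"spin": 0,"fingers": 1},{"x": -100,"y": -150,"z": -110,"spin": 0,"fingers": 1},{"x": -135,"y": -195,"z": -110,"spin": 0,"fingers": 1},{"x": -144,"y": -213,"z": -110,"spin": 0,"fingers": 1}]}}

```text
clock: 14.88
eef_pos: [0.6054, -0.1326, 0.1561]
tool_rot: [0.001, 1.0, -0.0, 0.001]
ft_force: [-0.4, 0.5, -2.1]
grip_width: 0.0639
grasp_force: 66.5
```

{"api": "jog_arm", "payload": {"motion": [{"x": 0,"y": 0,"z": 0,"spin": 0,"fingers": 1},{"x": 0,"y": 0,"z": 0,"spin": 0,"fingers": 1}]}}

```text
clock: 15.12
eef_pos: [0.6031, -0.1289, 0.1558]
tool_rot: [-0.0, 1.0, 0.0, -0.0]
ft_force: [-0.9, 0.5, -1.1]
grip_width: 0.0639
grasp_force: 66.5
```

```bash
python3 -c "
from h import *
snap('wrist','w6');to((.605,-.253,.15))"
```

```text
t 15.18 p [ 0.603  -0.1286  0.1558] ang -179.9 q [-0.21  0.51  0.2   1.26  0.   -0.21] w 0.0641 F [-0.7  1.1 -1.1]
(0.605, -0.253, 0.15) -> [  -1.8 -124.4    5.8]
```

View pics/w6.png

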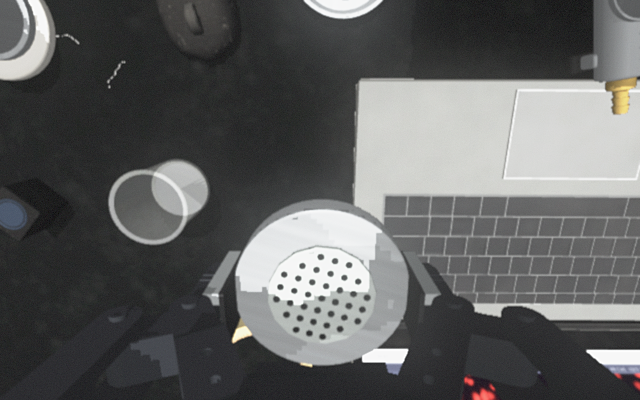

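The beaker's rim is centred at (148.5,206) and its base at (180,187). The support is held level with its screen at (321,293), and the black cube is at about (15,212).

```bash
python3 -c "
from h import *
print(ray('w6',148.5,206,.062),ray('w6',180,187.5,.003),ray('w6',321,293,.1558-.0476+.079))
for dx in(-.004,0,.004):
  p=proj('w6',[(.603+dx+.033*np.cos(a),-.1286+.033*np.sin(a),.1842) for a in np.arange(0,6.28,np.pi/8)]);print(dx,p.min(0),p.max(0))
p=proj('w6',[(.603+.028*np.cos(a),-.252+.028*np.sin(a),.062) for a in np.arange(0,6.28,np.pi/8)]);print(dx,p.min(0),p.max(0))"
```

```text
[ 0.6044 -0.2519  0.062 ] [ 0.6055 -0.2526  0.003 ] [ 0.5991 -0.1287  0.1872]
-0.004 [232.4 203.2] [410.3 362.4]
0 [233.2 214.2] [409.5 370.7]
0.004 [233.9 225.1] [408.8 378.8]
0.004 [108.7 165.2] [187.4 240.6]
```

{"api": "jog_arm", "payload": {"motion": [{"x": -5,"y": -50,"z": 0,"spin": 0,"fingers": 1},{"x": -5,"y": -100,"z": 0,"spin": 0,"fingers": 1},{"x": -5,"y": -124,"z": 10,"spin": 0,"fingers": 1},{"x": -5,"y": -124,"z": 25,"spin": 0,"fingers": 1},{"x": -5,"y": -124,"z": 45,"spin": 0,"fingers": 1},{"x": -5,"y": -124,"z": 60,"spin": 0,"fingers": 1},{"x": -5,"y": -124,"z": 60,"spin": 0,"fingers": 1},{"x": -5,"y": -124,"z": 60,"spin": 0,"fingers": 1}]}}

```text
clock: 16.18
eef_pos: [0.6091, -0.253, 0.0958]
tool_rot: [-0.001, 1.0, -0.0, 0.0]
ft_force: [-0.2, -0.5, -1.6]
grip_width: 0.0636
grasp_force: 66.5
```

```bash
python3 -c "
from h import *
snap('side','s7');snap('wrist','w7');to((.608,-.2523,.0476))
a=cv2.imread('pics/w7.png')[120:400,170:490];b=cv2.imread('pics/s7.png')[125:205,270:360]
b=cv2.resize(b,None,fx=5,fy=5);a=cv2.resize(a,(320,280))
c=np.zeros((400,780,3),np.uint8);c[:280,:320]=a;c[:,325:775]=b;cv2.imwrite('pics/m7.png',c)"
```

```text
t 16.27 p [ 0.6094 -0.2536  0.0964] ang -179.9 q [-0.39  0.63  0.26  1.19  0.   -0.4 ] w 0.0636 F [ 1.   0.  -0.8]
(0.608, -0.2523, 0.0476) -> [ 1.5  1.3 48.8]
```

View pics/m7.png

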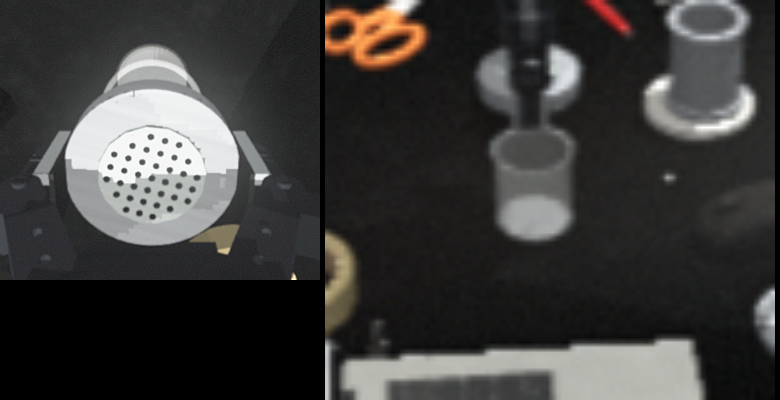

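The support is over the beaker, with the columns agreeing to within about 1 px. I'll lower it gently.

{"api": "jog_arm", "payload": {"motion": [{"x": 1.5,"y": 1,"z": 10,"spin": 0,"fingers": 1},{"x": 1.5,"y": 1,"z": 20,"spin": 0,"fingers": 1},{"x": 1.5,"y": 1,"z": 30,"spin": 0,"fingers": 1},{"x": 1.5,"y": 1,"z": 36,"spin": 0,"fingers": 1},{"x": 1.5,"y": 1,"z": 40,"spin": 0,"fingers": 1},{"x": 1.5,"y": 1,"z": 42,"spin": 0,"fingers": 1},{"x": 1.5,"y": 1,"z": 44,"spin": 0,"fingers": 1},{"x": 1.5,"y": 1,"z": 44,"spin": 0,"fingers": 1}]}}

```text
clock: 17.27
eef_pos: [0.6072, -0.2527, 0.0514]
tool_rot: [-0.0, 1.0, -0.0, 0.0]
ft_force: [-0.4, 0.2, -0.1]
grip_width: 0.0635
grasp_force: 66.5
```

{"api": "jog_arm", "payload": {"motion": [{"x": 0,"y": 0,"z": 0,"spin": 0,"fingers": 1},{"x": 0,"y": 0,"z": 1,"spin": 0,"fingers": 1},{"x": 0,"y": 0,"z": 1,"spin": 0,"fingers": 1}]}}

```text
clock: 17.65
eef_pos: [0.6071, -0.2526, 0.0503]
tool_rot: [-0.0, 1.0, 0.0, -0.0]
ft_force: [-0.5, 0.5, -1.5]
grip_width: 0.0636
grasp_force: 66.5
```

Nothing has touched yet, so I'll creep down in 1 mm steps.

{"api": "jog_arm", "payload": {"motion": [{"x": 0,"y": 0,"z": 1,"spin": 0,"fingers": 1},{"x": 0,"y": 0,"z": 2,"spin": 0,"fingers": 1},{"x": 0,"y": 0,"z": 2,"spin": 0,"fingers": 1},{"x": 0,"y": 0,"z": 2,"spin": 0,"fingers": 1}]}}

```text
clock: 18.15
eef_pos: [0.6071, -0.2526, 0.0483]
tool_rot: [-0.0, 1.0, 0.0, 0.0]
ft_force: [-1.0, 0.1, -1.3]
grip_width: 0.0636
grasp_force: 66.5
```

{"api": "jog_arm", "payload": {"motion": [{"x": 0,"y": 0,"z": 0.5,"spin": 0,"fingers": 1},{"x": 0,"y": 0,"z": 0.5,"spin": 0,"fingers": 1},{"x": 0,"y": 0,"z": 0.5,"spin": 0,"fingers": 1}]}}

```text
clock: 18.52
eef_pos: [0.6071, -0.2527, 0.0478]
tool_rot: [-0.0, 1.0, -0.0, 0.0]
ft_force: [-0.2, -0.1, -2.4]
grip_width: 0.0635
grasp_force: 66.5
```

{"api": "jog_arm", "payload": {"motion": [{"x": 0,"y": 0,"z": 0.5,"spin": 0,"fingers": 1},{"x": 0,"y": 0,"z": 1,"spin": 0,"fingers": 1},{"x": 0,"y": 0,"z": 1,"spin": 0,"fingers": 1},{"x": 0,"y": 0,"z": 1,"spin": 0,"fingers": 1}]}}

```text
clock: 19.02
eef_pos: [0.6072, -0.2527, 0.0473]
tool_rot: [-0.0, 1.0, -0.0, 0.0]
ft_force: [-1.7, -0.6, 2.8]
grip_width: 0.0634
grasp_force: 66.9
```

That is contact, at about 4 N. I'll release and back off.

{"api": "jog_arm", "payload": {"motion": [{"x": 0,"y": 0,"z": 0,"spin": 0,"fingers": -1},{"x": 0,"y": 0,"z": 0,"spin": 0,"fingers": -1},{"x": 0,"y": 0,"z": 0,"spin": 0,"fingers": -1},{"x": 0,"y": 0,"z": 0,"spin": 0,"fingers": -1},{"x": 0,"y": 0,"z": -15,"spin": 0,"fingers": -1},{"x": 0,"y": 0,"z": -40,"spin": 0,"fingers": -1},{"x": 0,"y": 0,"z": -80,"spin": 0,"fingers": -1},{"x": 0,"y": 0,"z": -120,"spin": 0,"fingers": -1}]}}

```text
clock: 20.02
eef_pos: [0.6072, -0.2527, 0.1691]
tool_rot: [-0.0, 1.0, -0.0, 0.0]
ft_force: [-0.1, 0.2, 0.3]
grip_width: 0.0853
grasp_force: 0.0
```

{"api": "jog_arm", "payload": {"motion": [{"x": 15,"y": 55,"z": 0,"spin": 0,"fingers": -1},{"x": 30,"y": 110,"z": 0,"spin": 0,"fingers": -1},{"x": 45,"y": 165,"z": 0,"spin": 0,"fingers": -1},{"x": 60,"y": 220,"z": 0,"spin": 0,"fingers": -1},{"x": 75,"y": 275,"z": 0,"spin": 0,"fingers": -0.5},{"x": 95,"y": 330,"z": 0,"spin": 0,"fingers": -0.5},{"x": 115,"y": 385,"z": 0,"spin": 0,"fingers": -0.5},{"x": 134,"y": 440,"z": 0,"spin": 0,"fingers": -0.5}]}}

```text
clock: 21.02
eef_pos: [0.4726, 0.1891, 0.1684]
tool_rot: [-0.0, 1.0, 0.0, 0.001]
ft_force: [0.7, 0.8, 0.4]
grip_width: 0.0639
grasp_force: 0.0
```

{"api": "jog_arm", "payload": {"motion": [{"x": 0,"y": 53,"z": 0,"spin": 0,"fingers": -0.4},{"x": 0,"y": 105,"z": 0,"spin": 0,"fingers": -0.4},{"x": 0,"y": 105,"z": 0,"spin": 0,"fingers": -0.4},{"x": 0,"y": 105,"z": 0,"spin": 0,"fingers": -0.4},{"x": 0,"y": 105,"z": 0,"spin": 0,"fingers": -0.4}]}}

```text
clock: 21.65
eef_pos: [0.473, 0.2911, 0.1673]
tool_rot: [0.001, 1.0, -0.0, 0.0]
ft_force: [-0.2, -0.4, 0.4]
grip_width: 0.0597
grasp_force: 0.0
```

```bash
python3 -c "
from h import *
snap('wrist','w8');snap('side','s8');to((.4725,.293,.012))
a=cv2.imread('pics/w8.png')[80:400,150:490];b=cv2.imread('pics/s8.png')[125:205,270:360]
b=cv2.resize(b,None,fx=4.4,fy=4.4);
c=np.zeros((400,780,3),np.uint8);c[:320,:340]=a;c[:352,345:741]=b;cv2.imwrite('pics/m8.png',c)"
```

```text
t 21.75 p [0.4731 0.291  0.1672] ang 179.9 q [ 0.55  0.38  0.04  1.22 -0.    0.55] w 0.0599 F [ 0.1 -0.3 -0.1]
(0.4725, 0.293, 0.012) -> [  0.7   2.  155.2]
```

View pics/m8.png

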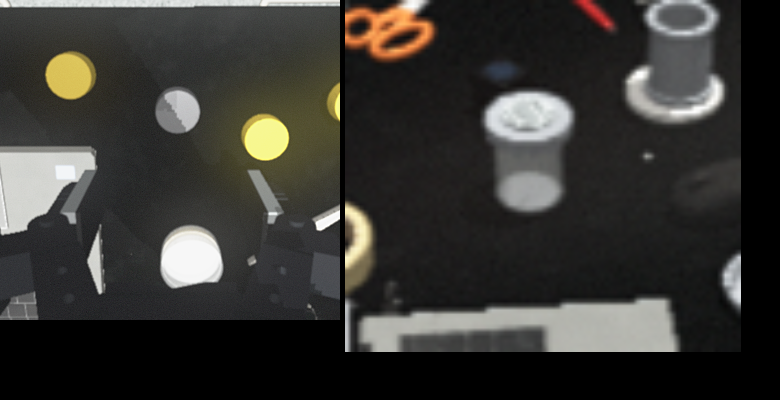

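The support lies level and central on the beaker. The stopper head is at (178,110) in the mosaic.

```bash
python3 -c "
from h import *
print(ray('w8',328,190,.032),ray('w8',415.5,218,.03),ray('w8',340,341,.03))"
```

```text
[0.4731 0.2969 0.032 ] [0.4983 0.3717 0.03  ] [0.6221 0.309  0.03  ]
```

{"api": "jog_arm", "payload": {"motion": [{"x": 0,"y": 4,"z": 50,"spin": 0,"fingers": -0.4},{"x": 0,"y": 4,"z": 100,"spin": 0,"fingers": -0.4},{"x": 0,"y": 4,"z": 140,"spin": 0,"fingers": -0.4},{"x": 0,"y": 4,"z": 154,"spin": 0,"fingers": -0.4},{"x": 0,"y": 4,"z": 154,"spin": 0,"fingers": -0.4},{"x": 0,"y": 4,"z": 154,"spin": 0,"fingers": 1},{"x": 0,"y": 4,"z": 154,"spin": 0,"fingers": 1},{"x": 0,"y": 4,"z": 154,"spin": 0,"fingers": 1}]}}

```text
clock: 22.75
eef_pos: [0.4746, 0.2973, 0.0151]
tool_rot: [-0.0, 1.0, 0.001, 0.002]
ft_force: [-0.1, 0.2, 6.1]
grip_width: 0.0352
grasp_force: 60.1
```

{"api": "jog_arm", "payload": {"motion": [{"x": 0,"y": 0,"z": 0,"spin": 0,"fingers": 1},{"x": 0,"y": 0,"z": -10,"spin": 0,"fingers": 1},{"x": 0,"y": 0,"z": -40,"spin": 0,"fingers": 1},{"x": 0,"y": 0,"z": -90,"spin": 0,"fingers": 1},{"x": 0,"y": 0,"z": -110,"spin": 0,"fingers": 1},{"x": 4,"y": -50,"z": -110,"spin": 0,"fingers": 1},{"x": 8,"y": -100,"z": -110,"spin": 0,"fingers": 1},{"x": 8,"y": -100,"z": -110,"spin": 0,"fingers": 1}]}}

```text
clock: 23.75
eef_pos: [0.464, 0.1935, 0.1234]
tool_rot: [0.002, 1.0, -0.0, -0.0]
ft_force: [-0.0, -0.0, -0.7]
grip_width: 0.0353
grasp_force: 60.1
```

```bash
python3 -c "
from h import *
snap('wrist','w9');snap('side','s9');to((.459,.0825,.1))
a=cv2.imread('pics/w9.png')[60:400,150:510];b=cv2.imread('pics/s9.png')[190:290,340:420]
b=cv2.resize(b,None,fx=4,fy=4);
c=np.zeros((400,700,3),np.uint8);c[:340,:360]=a;c[:,365:685]=b;cv2.imwrite('pics/m9.png',c)"
```

```text
t 23.85 p [0.4652 0.1962 0.1235] ang 180.0 q [ 0.4   0.32 -0.17  1.07  0.    0.4 ] w 0.0351 F [-0.1 -0.2  1.1]
(0.459, 0.0825, 0.1) -> [   6.1 -113.7   23.4]
```

View pics/m9.png

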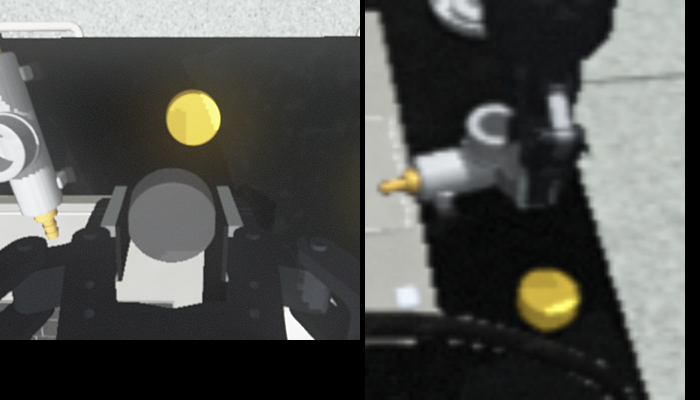

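The stopper is held level with its head at (172,213) in the mosaic, and the empty port is at about (8,150).

```bash
python3 -c "
from h import *
print(ray('w9',322,273,.1404),ray('w9',158,210,.062),ray('s9',371.7,221.2,.062))
p=proj('w9',[(.459+.02*np.cos(a),.0825+.02*np.sin(a),.062) for a in np.arange(0,6.28,np.pi/8)]);print((p-[150,60]).min(0),(p-[150,60]).max(0))
for dx in(-.004,0):
  p=proj('w9',[(.4652+dx+.019*np.cos(a),.1962+.019*np.sin(a),.1404) for a in np.arange(0,6.28,np.pi/8)])-[150,60];print(dx,p.min(0),p.max(0))"
```

```text
[0.4596 0.1941 0.1404] [0.4576 0.0927 0.062 ] [0.4617 0.0834 0.062 ]
[-40.4 120.7] [ 24.1 182.2]
-0.004 [130.2 172.5] [224.3 257.3]
0 [130.6 182.1] [223.9 265.6]
```

{"api": "jog_arm", "payload": {"motion": [{"x": 1,"y": -50,"z": 0,"spin": 0,"fingers": 1},{"x": 3,"y": -100,"z": 0,"spin": 0,"fingers": 1},{"x": 3,"y": -113,"z": 15,"spin": 0,"fingers": 1},{"x": 3,"y": -113,"z": 30,"spin": 0,"fingers": 1},{"x": 3,"y": -113,"z": 38,"spin": 0,"fingers": 1},{"x": 3,"y": -113,"z": 38,"spin": 0,"fingers": 1},{"x": 3,"y": -113,"z": 38,"spin": 0,"fingers": 1},{"x": 3,"y": -113,"z": 38,"spin": 0,"fingers": 1}]}}

```text
clock: 24.85
eef_pos: [0.4624, 0.0837, 0.0853]
tool_rot: [-0.001, 1.0, 0.0, 0.001]
ft_force: [-0.1, -0.1, -0.3]
grip_width: 0.0347
grasp_force: 60.1
```

```bash
python3 -c "
from h import *
snap('wrist','wa');snap('side','sa');to((.4615,.0825,.0611))
a=cv2.imread('pics/wa.png')[60:400,150:510];b=cv2.imread('pics/sa.png')[190:260,340:420]
b=cv2.resize(b,None,fx=5,fy=5);
c=np.zeros((400,780,3),np.uint8);c[:340,:360]=a;c[:350,365:765]=b;cv2.imwrite('pics/ma.png',c)"
```

```text
t 24.95 p [0.4623 0.0835 0.0852] ang -180.0 q [ 0.18  0.3  -0.32  0.95  0.    0.18] w 0.0351 F [-0.3 -0.1 -0.5]
(0.4615, 0.0825, 0.0611) -> [ 0.8 -1.  24.1]
```

View pics/ma.png

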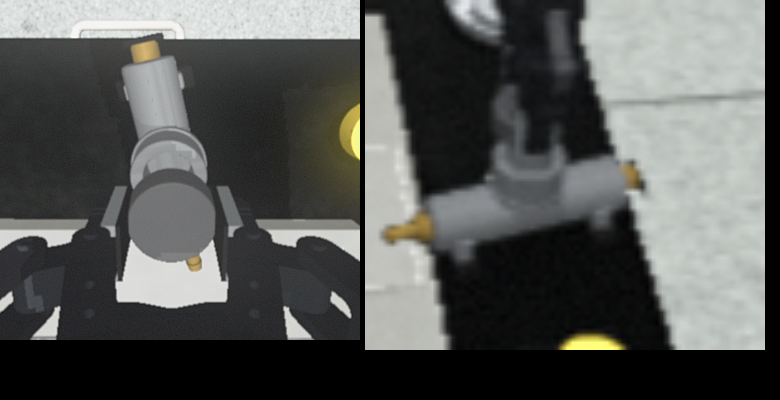

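```bash
python3 -c "
from h import *
A=np.arange(0,6.28,np.pi/16)
def e(x,y,z,r): 
  p=proj('wa',[(x+r*np.cos(a),y+r*np.sin(a),z) for a in A])-[150,60];print(x,z,p.min(0),p.max(0))
e(.459,.0825,.062,.02);e(.459,.0825,.05,.0215)
for x in(.456,.459,.4623): e(x,.0835,.1021,.019)
print(ray('sa',340+(528-365)/5,190+160/5,.062))"
```

```text
0.459 0.062 [129.5 139.8] [207.2 212.2]
0.459 0.05 [129.3 130.9] [207.7 204.5]
0.456 0.1021 [122.7 163.6] [217.4 249.4]
0.459 0.1021 [123.  170.8] [217.1 255.7]
0.4623 0.1021 [123.3 178.7] [216.8 262.5]
[0.4598 0.0868 0.062 ]
```

{"api": "jog_arm", "payload": {"motion": [{"x": 2,"y": -1,"z": 0,"spin": 0,"fingers": 1},{"x": 2,"y": -1,"z": 5,"spin": 0,"fingers": 1},{"x": 2,"y": -1,"z": 10,"spin": 0,"fingers": 1},{"x": 2,"y": -1,"z": 15,"spin": 0,"fingers": 1},{"x": 2,"y": -1,"z": 19,"spin": 0,"fingers": 1},{"x": 2,"y": -1,"z": 22,"spin": 0,"fingers": 1},{"x": 2,"y": -1,"z": 22,"spin": 0,"fingers": 1},{"x": 2,"y": -1,"z": 22,"spin": 0,"fingers": 1}]}}

```text
clock: 25.95
eef_pos: [0.4601, 0.0823, 0.0629]
tool_rot: [-0.0, 1.0, 0.0, 0.0]
ft_force: [-0.3, -0.9, 0.1]
grip_width: 0.0353
grasp_force: 60.1
```

No resistance, so the plug is in the bore with about 2 mm left to go. I'll finish, release and back off.

{"api": "jog_arm", "payload": {"motion": [{"x": 0,"y": 0,"z": 1,"spin": 0,"fingers": 1},{"x": 0,"y": 0,"z": 1.5,"spin": 0,"fingers": 1},{"x": 0,"y": 0,"z": 1.5,"spin": 0,"fingers": 1},{"x": 0,"y": 0,"z": 1.5,"spin": 0,"fingers": -0.4},{"x": 0,"y": 0,"z": 1.5,"spin": 0,"fingers": -0.4},{"x": 0,"y": 0,"z": 1.5,"spin": 0,"fingers": -0.6},{"x": 0,"y": 0,"z": -30,"spin": 0,"fingers": -1},{"x": 0,"y": 0,"z": -80,"spin": 0,"fingers": -1}]}}

```text
clock: 26.95
eef_pos: [0.4583, 0.082, 0.1421]
tool_rot: [-0.0, 1.0, -0.0, -0.002]
ft_force: [1.4, 0.1, -0.7]
grip_width: 0.0853
grasp_force: 0.0
```

{"api": "jog_arm", "payload": {"motion": [{"x": 0,"y": 0,"z": -60,"spin": 0,"fingers": -1},{"x": 0,"y": 0,"z": -60,"spin": 0,"fingers": -1},{"x": 0,"y": 0,"z": -60,"spin": 0,"fingers": -1}]}}

```text
clock: 27.32
eef_pos: [0.4598, 0.0822, 0.2027]
tool_rot: [-0.0, 1.0, 0.0, 0.0]
ft_force: [-0.1, 0.8, 0.2]
grip_width: 0.0854
grasp_force: 0.0
```

```bash
python3 -c "
from h import *
snap('wrist','wb');snap('side','sb');to((.459,.0825,.15))
a=cv2.imread('pics/wb.png')[60:300,150:510];b=cv2.imread('pics/sb.png')[130:260,300:400]
b=cv2.resize(b,None,fx=4,fy=4);
c=np.zeros((520,780,3),np.uint8);c[:240,:360]=a;c[:,365:765]=b;cv2.imwrite('pics/mb.png',c)"
```

```text
t 27.43 p [0.4588 0.0821 0.2013] ang -180.0 q [ 0.18  0.19 -0.14  1.25 -0.    0.18] w 0.0855 F [-0.3 -0.  -0.7]
(0.459, 0.0825, 0.15) -> [-0.3  0.5 51.3]
```

View pics/mb.png

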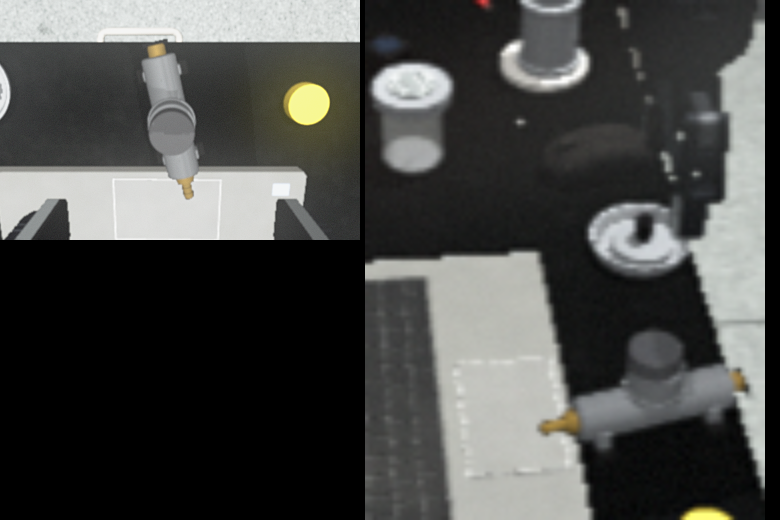

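```bash
python3 -c "
from h import *
print(ray('sb',300+(655-365)/4,130+349/4,.078),ray('wb',150+172,60+131,.078))
print(bot.job_done())"
```

```text
[0.4608 0.0844 0.078 ] [0.458  0.0831 0.078 ]
the job is handed in; nothing more can be done
None
```

I handed the job in at about 27 s: in the last pictures the lid is in the dish, the funnel over the peg, the support level on the beaker and the grey stopper seated in the port. I didn't touch the black cube or tape roll, and no judging result came back.

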